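Fit the carousel hold-down screw

ROBOT

A 7-joint arm with a two-finger parallel gripper is mounted at the origin on the work surface. World frame = base frame: x ahead of the robot, y to its left, z up, the work surface at z = 0. Lengths are in mm, angles in degrees, forces in N, time in s.
With the tool pointing down it reaches from about 425 to 1025 mm from the base axis. Payload 9.4 kg.
Tool frame: the origin (TCP) lies between the finger pads; the fingertips stand 19 mm ahead of it and the grasp point (between the pads) is the TCP; z points along the fingers, y is the line along which they close (so a half turn about z gives the same grasp; the last joint's range is limited). The gripper opens to 93 mm and grips with 3 to 60 N. Pads are 15 mm wide; open, the fingers measure 128 mm over their backs; the gripper's body (75 mm by 188 mm) begins 65 mm behind the grasp point.
Start: joints at [63.616, 34.337, -0.143, 91.639, 0.103, 54.024, -4.572], TCP at [271.465, -672.258, 237.618] pointing down, gripper open.
Joint ranges: [-147.43, 147.43], [-19.82, 112.94], [-74.19, 73.91], [6.32, 146.72], [-59.91, 239.91], [6.04, 106.73], [-150.56, 150.56]. Speed limits (degrees/s): [127.2, 127.2, 172.46, 172.46, 180, 180, 180].

INTERFACE

Orientations are given as a 3x3 rotation matrix whose columns are the frame's x, y, z axes.
In Python, from cell import arm gives the robot as it stands.
- The arm moves only by the shell command python3 -m pendant 'ROWS' [OPENING]. ROWS is a JSON object of lists of equal length, an entry for each row: "offset": the shift along the tool's x, y, z in mm, a list of three; "yaw": the turn about the tool's z in rad. A call has 1 to 10 rows; each row is the pose to reach, as a shift and turn from the pose commanded when the call began, along the tool's axes at that moment; what a row does not reach only later rows make up. A row lasts 1/10 s, in which the tool goes at most 50 mm and 8.59 degrees, less where a joint would pass 70% of its speed; a pose out of reach is approached as far as the arm can. A call with a gripper value outside its range is refused whole. OPENING is the opening, from 0 (shut) to 1 (fully open), set as the call begins (- or left out, the last holds). The fingers move at their own pace and stop on an object; the grip force is fixed at half the most. Time passes only in rows, so rows that repeat a pose let the fingers close. It gives the time, the measured TCP pose, the force, the opening and the grip force at its end, in the units of the state.
- arm.read_state(): the state, without advancing time (a new reading comes with each control period).
- arm.capture(name): name is "scene" or "top" or "wrist"; returns (picture, depth): 400x640x3 uint8, red, green, blue; 400x640 float32, mm along the optical axis (not along the pixel's ray), 0 where there is no reading.
- arm.camera_model(name): a dict with "intrinsics" (3x3 intrinsics, pixels), "k1" (the pictures are not rectified: a ray, as slopes to the right and down, at radius r is drawn at 1 + k1 r^2 times it, then the intrinsics apply), "cam_to_world" (4x4, takes a point from camera to world coordinates). Camera axes: x right, y up, looking along -z (the intrinsics and any distortion apply to the point x, -y, -z); pixel columns grow to the right and rows downward; lengths in mm; the calibration is good to about 2 mm. A picture is of the moment at which its call begins: read the wrist's pose just before it. camera_model takes no time and is no camera call; for the wrist camera it gives the pose at the moment of the call.
- arm.job_done(): hands the job in; it is judged then, once.
The state is a dict: "t": time; "q": joint angles; "qvel": joint speeds; "tau": joint torques, N m; "tool_pos": TCP position; "orientation": TCP orientation; "ft_force": force on the tool from outside, world axes, zero at the start; "torque": the same for the moment, N m; "gripper_width": finger opening in mm; "gripper_force": force on a finger pad.
Only numpy, scipy, OpenCV 4.12 (cv2) and the standard library are available. Lean on these libraries where they do the work, as an engineer would, in place of code of your own. Each camera call takes 0.05 s, during which the arm holds its last target. There are 200 camera calls.

TASK

Take the large hold-down screw out of the stand, lower it into the deep well in the middle of the sampler's vial carousel and start it by feel in the drive spindle at the bottom, square, without cross-threading it and without forcing it or leaning on the sampler. Turn it clockwise until its flange sits flush on the hub, not overtightened, and let go. Leave the short screw, the bottle and the spanner as they are.

Things in the scene. Friction and masses are not known exactly. Their poses are not given: they have to be found in the camera images.
- hold_screw_knob (a point): Centre of the large hold-down screw's knob (loose, about 160 g), z up along its axis. Black fluted cylindrical knob, 26 mm diameter, 44 mm tall, graspable at any yaw; this point is half-way up. Under it a steel flange, 38 mm diameter, 3 mm thick; its underside, the seating face, is 25 mm below this point. It starts upright, hanging by the flange in one hole of the stand.
- hold_screw_nose (a point): Lower end of the large screw's stem, on its axis, 102 mm below the knob's centre. Stem 14 mm diameter with a 3 mm chamfered nose; two-start right-hand thread, 21 mm over its ridges, pitch 6 mm, lead 12 mm a turn, 8 to 16 mm above this end; guide shoulder 22.4 mm diameter, chamfered, in the last 25 mm under the flange. Once screwed in, it does not unwind when let go.
- stand_top (a point): Centre of the top of the fixed aluminium bench stand, 95 mm above the bench; plate 66 mm (its x) by 160 mm (its y) by 6 mm, with two 30 mm holes 37.5 mm either side of this point along its y. The large screw hangs in one, the short screw in the other; which is which changes.
- short_screw: Short screw hanging in the stand's other hole (loose): black knob 20 mm diameter, 30 mm tall, on a flange 37 mm diameter and 3 mm thick, 44 mm stem; origin at the flange's underside. To be left alone.
- sampler: The vial sampler (fixed): dark base 300 x 370 mm, 100 mm high, with a white carousel 230 mm diameter, its top 157 mm above the bench (vial caps to 172 mm, on a circle of 100 mm radius), and a white needle tower 240 mm high, nearest face 122 mm from the hub's axis, towards the sampler's -y. Origin on the bench under the hub's axis.
- well_mouth (a point): Centre of the well's mouth, in the top of the aluminium hub (48 mm diameter) in the middle of the carousel, 185 mm above the bench, 28 mm above the carousel; z up. A plain 25 mm bore with a 2.5 mm chamfer. The screw is home when its flange lies on the hub, the knob's centre 25 mm above this point. Turned hard while held up off the thread, the blunt thread ends butt: rest it, press and grip lightly.
- well_bottom (a point): On the well's axis, 60 mm below its mouth, where the drive spindle's inner thread begins: two-start, right-hand, lead 12 mm, 16 mm clear inside the ridges. Its axis is up to 1 mm off the well's; its start angle is unknown; a motor holds it. The screw first rests on it with the flange 3 to 9 mm above the hub, then sinks 12 mm per turn clockwise from above (90 to 270 degrees to home).
- bottle: Brown glass bottle, 56 mm diameter, 105 mm tall, white cap, origin under its foot. Loose; to be left alone.
- spanner: Steel open-ended spanner, 140 mm long, lying flat along its x. Loose; to be left alone.
Not all that is in view belongs to the job. Leave any green look-alike of the part that bears hold_screw_knob alone.

How it is judged (in metres and radians):
On the way, in this order (a step that is already met when the one before it is completed fails the run):
1. the large screw is lifted clear of the stand (height (world z) of hold_screw_knob above 0.2 m and angle between hold_screw_knob's own z axis and vertical below 0.2 rad), for 0.1 s.
2. the screw is down the well with its thread on the spindle's, square to it (z of hold_screw_knob in the frame of well_mouth below 0.0365 m and horizontal distance between hold_screw_knob and well_mouth below 0.006 m and angle between the z axis of hold_screw_knob and the z axis of well_mouth, either way round below 0.07 rad), for 0.1 s.
At the end, for the whole second after the job is handed in: The large screw is screwed fully into the spindle: its flange within 1.2 mm of the hub, its axis within 0.05 rad of the well's and within 5 mm of it, at rest and let go; the short screw within 15 mm, the bottle and spanner within 20 mm of where they began (z of hold_screw_knob in the frame of well_mouth below 0.0262 m and horizontal distance between hold_screw_knob and well_mouth below 0.005 m and angle between the z axis of hold_screw_knob and the z axis of well_mouth, either way round below 0.05 rad and linear speed of hold_screw below 0.01 m/s and distance of short_screw from where it was at the start of the episode below 0.015 m and distance of each of bottle, spanner from where it was at the start of the episode below 0.02 m); the robot touches nothing.
It fails at once if the screw is forced: more than 25 N between it and the sampler while its flange is still over 1.5 mm off the hub (contact force between hold_screw and sampler above 25 N and z of hold_screw_knob in the frame of well_mouth above 0.0265 m).
It fails at once if the screw is overtightened: more than 80 N between it and the sampler (contact force between hold_screw and sampler above 80 N).
It fails at once if the screw is crossed: leaning more than 0.075 rad (over 4 degrees) with its thread in the spindle's (z of hold_screw_knob in the frame of well_mouth below 0.034 m and horizontal distance between hold_screw_knob and well_mouth below 0.02 m and angle between the z axis of hold_screw_knob and the z axis of well_mouth, either way round above 0.075 rad).
It fails at once if the hand leans on the sampler with more than 20 N (contact force between the arm and sampler above 20 N).
It fails at once if the short screw, the bottle or the spanner is shoved, pulled out or knocked over (distance of short_screw from where it was at the start of the episode above 0.015 m or distance of any of bottle, spanner from where it was at the start of the episode above 0.02 m or angle between bottle's own z axis and vertical above 0.3 rad).
It also fails if it takes over 72 s, if anything falls off the work surface, if the arm or the gripper's body presses on something with over 40 N, if the wrist force passes 120 N, or if a joint passes its speed limit or range.

## Working session

There is one attempt and no reset: what is moved stays moved. The work goes in short steps, Python scripts to look and compute and a shell command to move; the robot and the scene stay as the last step left them, time stands still between calls to the robot, and variables do not carry over. Pictures are saved under pics/ and viewed, at most 10 in all, crops included, and the job is handed in when it is done.

```bash
ls; mkdir -p pics
cat > h.py <<'E'
import numpy as np, cv2
from cell import arm
def cap(n,save=None):
    m=arm.camera_model(n); p,d=arm.capture(n)
    if save: cv2.imwrite('pics/'+save,p[:,:,::-1])
    return m,p,d
def ray(m,u,v):
    K=m["intrinsics"]; K=np.array(K); a=np.array([(u-K[0,2])/K[0,0],(v-K[1,2])/K[1,1]]); s=a.copy()
    for _ in range(20): s=a/(1+m["k1"]*(s@s))
    T=np.array(m["cam_to_world"]); return T[:3,3],T[:3,:3]@np.array([s[0],-s[1],-1])
def onz(m,u,v,z):
    o,r=ray(m,u,v); return o+r*(z-o[2])/r[2]
def pt(m,d,u,v):
    o,r=ray(m,u,v); return o+r*d[int(v),int(u)]
E
python3 - <<'E'
from h import *
for n in ["top","scene"]:
    m,p,d=cap(n,n+"0.png"); np.savez(n+"0.npz",p=p,d=d); print(n,m["k1"],np.round(m["intrinsics"],1).tolist(),np.round(m["cam_to_world"],3).tolist())
s=arm.read_state(); print(s)
E
```

```text
pics
top 0.014582168238312685 [[362.0, 0.0, 322.1], [0.0, 362.0, 200.4], [0.0, 0.0, 1.0]] [[-0.01, 0.998, -0.064, 565.824], [-0.999, -0.012, -0.038, 49.761], [-0.039, 0.063, 0.997, 800.984], [0.0, 0.0, 0.0, 1.0]]
scene -0.04090449054015305 [[500.3, 0.0, 319.7], [0.0, 500.3, 200.9], [0.0, 0.0, 1.0]] [[-0.546, -0.634, 0.547, 1137.771], [0.838, -0.425, 0.344, 379.807], [0.015, 0.646, 0.763, 879.204], [0.0, 0.0, 0.0, 1.0]]
{'t': 0.1, 'q': array([63.61558329, 34.37877776, -0.14427934, 91.67648137,  0.10267821,
       54.02572888, -4.57223897]), 'qvel': array([ 0.00846873, -0.16455442,  0.01352051, -0.03539163,  0.01431495,
       -0.00121875,  0.03299942]), 'tau': array([ 4.59044793e-03, -7.66556811e+01,  1.50186706e+00, -2.52937281e+01,
       -5.23859833e-02,  1.36315057e-02, -5.48383568e-06]), 'tool_pos': array([ 271.28760007, -671.87408722,  236.86041598]), 'orientation': array([[ 9.27238154e-01,  3.74471596e-01, -6.55187376e-04],
       [ 3.74472143e-01, -9.27237322e-01,  1.25028151e-03],
       [-1.39319277e-04, -1.40465814e-03, -9.99999004e-01]]), 'ft_force': array([-1.10336345,  0.37697563,  0.01688676]), 'torque': array([-0.01488755, -0.01661031,  0.0030408 ]), 'gripper_force': 0.0, 'gripper_width': 92.64082833581234}
```

View pics/top0.png

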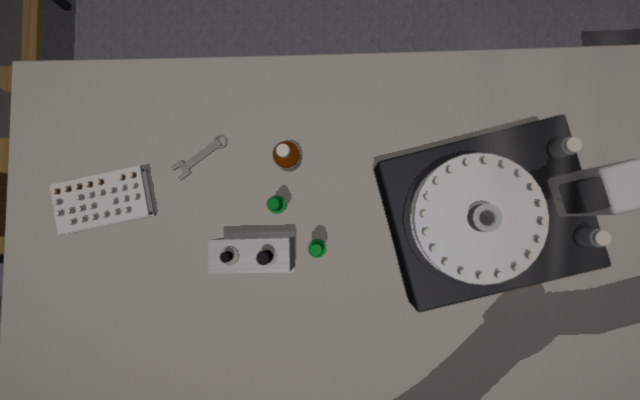

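View pics/scene0.png

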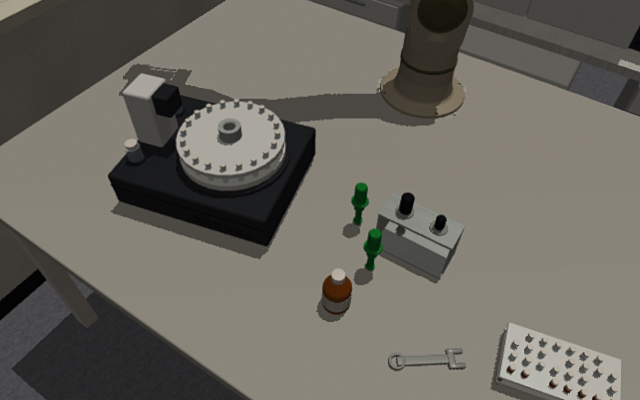

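Top view: black knobs at (227,256) and (265,257) in the stand, green look-alikes at (276,204) and (317,248), bottle at (286,154), spanner at (200,157), hub at (485,217). Candidates: (227,256) is the smaller black knob (short screw), the greens are excluded, so I take (265,257), which is (407,203) in the scene view. Next I measure it and check a crop.

Run:
```python
from h import *
img=[]
for n,box in [("top",(200,225,300,285)),("scene",(345,170,475,280))]:
    z=np.load(n+"0.npz"); p,d=z["p"],z["d"]; m=arm.camera_model(n)
    x0,y0,x1,y1=box
    mask=np.zeros(p.shape[:2],np.uint8); mask[y0:y1,x0:x1]=(p[y0:y1,x0:x1].max(2)<45)*255
    nc,l,st,c=cv2.connectedComponentsWithStats(mask)
    for i in range(1,nc):
        if st[i,4]>40:
            u,v=c[i]; print(n,"dark",c[i].round(1),st[i].tolist(),"depthpt",pt(m,d,u,v).round(1))
            if n=="top":
                for zz in (142,131,120): print("  onz",zz,onz(m,u,v,zz).round(1))
    img.append(cv2.resize(p[y0:y1,x0:x1,::-1],(400,400*(y1-y0)//(x1-x0)),interpolation=cv2.INTER_CUBIC))
h=max(i.shape[0] for i in img); cv2.imwrite('pics/crop.png',np.hstack([np.pad(i,((0,h-i.shape[0]),(0,0),(0,0))) for i in img]))
# point clouds from depth
z=np.load("top0.npz"); d=z["d"]; m=arm.camera_model("top")
P=np.zeros(d.shape+(3,))
for v in range(400):
    for u in range(640): P[v,u]=pt(m,d,u,v)
np.save("Ptop.npy",P)
S=P[225:285,200:300].reshape(-1,3); S=S[abs(S[:,2]-95)<5]; print("stand",len(S),S[:,2].mean(),cv2.minAreaRect(S[:,:2].astype(np.float32)))
H=P[190:245,455:515].reshape(-1,3); H=H[abs(H[:,2]-185)<6]; print("hub",len(H),H.mean(0),cv2.minEnclosingCircle(H[:,:2].astype(np.float32)))
C=P[140:300,395:560].reshape(-1,3); C=C[abs(C[:,2]-157)<4]; print("carousel",C.mean(0),cv2.minEnclosingCircle(C[:,:2].astype(np.float32)))
```

```text
top dark [226.4 256.1] [221, 251, 12, 11, 102] depthpt [506.9 255.4 125.5]
  onz 142 [508.3 250.3 142. ]
  onz 131 [507.4 253.7 131. ]
  onz 120 [506.4 257.  120. ]
top dark [264.5 256.5] [257, 250, 16, 14, 171] depthpt [507.  180.5 141.3]
  onz 142 [507.  180.4 142. ]
  onz 131 [506.1 182.6 131. ]
  onz 120 [505.1 184.7 120. ]
scene dark [359.9 196.9] [354, 190, 13, 14, 137] depthpt [527.1  93.5 104.5]
scene dark [406.2 203.6] [399, 193, 15, 22, 253] depthpt [515.5 188.5 134.7]
scene dark [357.7 214.5] [354, 206, 10, 19, 97] depthpt [522.7  91.1  40.7]
scene dark [439.7 222.6] [434, 215, 12, 16, 132] depthpt [513.3 261.1 124. ]
scene dark [373.  243.9] [367, 236, 14, 15, 141] depthpt [615.7 173.5 105.1]
scene dark [370.1 259.8] [366, 252, 11, 16, 90] depthpt [609.6 170.6  40.7]
stand 2451 94.50593965233087 ((504.8544616699219, 221.8392333984375), (66.12543487548828, 160.82748413085938), 0.6834912896156311)
hub 512 [ 573.46932474 -201.60204717  183.82144432] ((573.5584716796875, -202.0732879638672), 24.212261199951172)
carousel [ 572.61191222 -201.98750133  156.24113063] ((573.3754272460938, -202.8481903076172), 115.1597900390625)
```

View pics/crop.png

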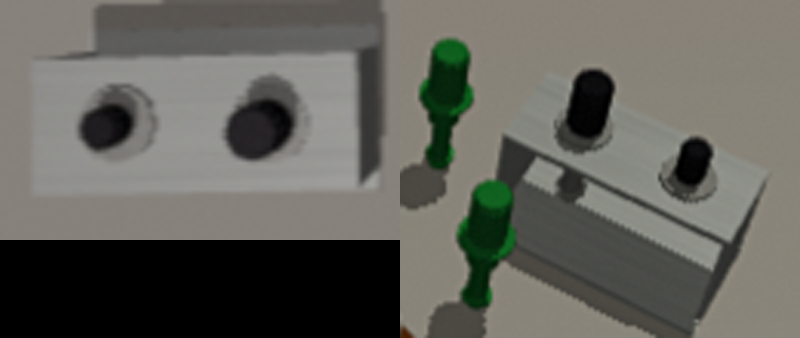

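Top crop: the taller, thicker black knob at right (265,257) is the large screw. The short one is at left (227,256), and the greens stand on the bench outside the stand. The stand measures 66x161 mm and the hub radius 24.2 mm, which match the sizes given.

```bash
cat > go.py <<'E'
# prints tool-frame offset to a world target: go.py x y z
import sys; from h import *
s=arm.read_state(); R=s["orientation"]; g=np.array(list(map(float,sys.argv[1:4])))
print("t",s["t"],"q",s["q"].round(1).tolist(),"offset",(R.T@(g-s["tool_pos"])).round(1).tolist(),"phi_x",np.degrees(np.arctan2(R[1,0],R[0,0])).round(2))
E
python3 -m pendant '{"offset":[[0,0,-80],[360,-415,-80],[360,-415,-80],[360,-415,-80],[360,-415,-80],[360,-415,-80],[360,-415,-80],[360,-415,-80],[360,-415,-80],[360,-415,-80]],"yaw":[0,0,0,0,0,0,0,0,0,0]}' 0.55
python3 go.py 505 183 260
```

```text
t: 1.1
tool_pos: [417.5, -245.3, 312.2]
orientation: [[0.927, 0.374, -0.0], [0.374, -0.927, -0.0], [-0.0, 0.0, -1.0]]
ft_force: [1.7, -0.6, 0.7]
gripper_width: 51.3
gripper_force: 0.0
t 1.1 q [29.3, 12.8, -6.8, 116.8, 2.0, 50.5, -46.6] offset [241.5, -364.4, 52.2] phi_x 21.98
```

```bash
python3 -m pendant '{"offset":[[240,-364,40],[240,-364,40],[240,-364,40],[240,-364,40],[240,-364,40],[240,-364,40],[240,-364,40],[240,-364,40],[240,-364,40],[240,-364,40]],"yaw":[-1.5,-1.5,-1.5,-1.5,-1.5,-1.5,-1.5,-1.5,-1.5,-1.5]}'
python3 -m pendant '{"offset":[[0,0,0],[0,0,0],[0,0,0],[0,0,0],[0,0,0],[0,0,0],[0,0,0],[0,0,0],[0,0,0],[0,0,0]],"yaw":[-1.5,-1.5,-1.5,-1.5,-1.5,-1.5,-1.5,-1.5,-1.5,-1.5]}'
python3 go.py 505 183 260
```

```text
t: 2.1
tool_pos: [503.5, 186.1, 271.8]
orientation: [[-0.32, 0.947, -0.0], [0.947, 0.32, 0.003], [0.003, 0.001, -1.0]]
ft_force: [0.6, -0.7, 0.2]
gripper_width: 50.9
gripper_force: 0.0
t: 3.1
tool_pos: [503.5, 179.8, 271.9]
orientation: [[-0.969, -0.246, -0.0], [-0.246, 0.969, -0.0], [0.001, -0.0, -1.0]]
ft_force: [0.3, 0.5, -0.2]
gripper_width: 51.3
gripper_force: 0.0
t 3.1 q [14.3, 28.1, -56.9, 112.1, 28.6, 55.3, 47.7] offset [-2.2, 2.7, 11.9] phi_x -165.78
```

Run:
```python
from h import *
m,p,d=cap("wrist","w1.png"); np.savez("w1.npz",p=p,d=d)
T=np.array(m["cam_to_world"]); print(T.round(2).tolist(), m["k1"])
P=np.array([[pt(m,d,u,v) for u in range(640)] for v in range(400)]).reshape(400,640,3); np.save("Pw1.npy",P)
for z0,z1 in((138,146),(122,132),(96,101.5),(91,96)):
    M=(P[...,2]>z0)&(P[...,2]<z1)&(abs(P[...,0]-505)<45)&(abs(P[...,1]-222)<90)
    nc,l,st,c=cv2.connectedComponentsWithStats(M.astype(np.uint8))
    for i in range(1,nc):
        if st[i,4]>150:
            Q=P[l==i][:,:2].astype(np.float32); print(z0,st[i,4],c[i].round(),P[l==i].mean(0).round(1),cv2.minEnclosingCircle(Q))
```

```text
[[-0.25, -0.94, -0.23, 439.46], [0.97, -0.24, -0.06, 163.27], [0.0, -0.24, 0.97, 419.19], [0.0, 0.0, 0.0, 1.0]] 0.008428237224696178
138 488 [323. 190.] [502.5 184.2 141.8] ((503.0896911621094, 184.2906494140625), 12.898862838745117)
122 280 [391. 204.] [503.2 258.1 127.3] ((503.930908203125, 259.2251892089844), 10.025070190429688)
96 329 [322. 176.] [496.2 182.8  98. ] ((501.90576171875, 184.97802734375), 22.508411407470703)
96 458 [383. 195.] [501.2 255.4  98. ] ((503.4043273925781, 258.5862731933594), 23.120161056518555)
91 5094 [352. 187.] [502.  219.6  95.1] ((503.3174743652344, 221.1746826171875), 86.55342102050781)
```

View pics/w1.png

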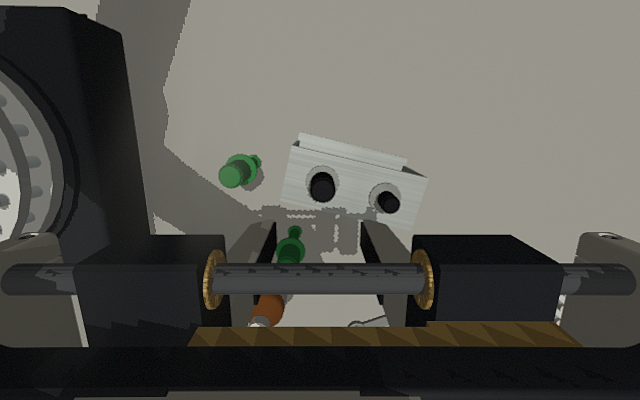

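Wrist view: the large knob is at (323,186) between the fingers, the short one at (387,201), and the greens at (236,172) and (290,247) are clear of the fingers. The knob top measures z 141.8, radius 12.9, at (503, 184.3).

```bash
python3 go.py 503.5 184.2 127
```

```text
t 3.15 q [14.4, 28.1, -57.0, 112.1, 28.7, 55.4, 48.1] offset [-1.2, 4.5, 144.6] phi_x -165.3
```

```bash
python3 -m pendant '{"offset":[[-1,4,20],[-1,4,50],[-1,4,80],[-1,4,105],[-1,4,125],[-1,4,135],[-1,4,142],[-1,4,144.5],[-1,4,144.5],[-1,4,144.5]],"yaw":[0,0,0,0,0,0,0,0,0,0]}'
python3 go.py 503.5 184.2 127
python3 -m pendant '{"offset":[[0,0,0],[0,0,0],[0,0,0],[0,0,0],[0,0,0],[0,0,0],[0,0,0],[0,0,0]],"yaw":[0,0,0,0,0,0,0,0]}' 0.15
python3 go.py 503.5 184.2 127
```

```text
t: 4.15
tool_pos: [504.0, 184.4, 128.3]
orientation: [[-0.971, -0.239, 0.001], [-0.239, 0.971, 0.0], [-0.001, 0.0, -1.0]]
ft_force: [0.4, 0.4, -0.7]
gripper_width: 50.7
gripper_force: 0.0
t 4.15 q [5.2, 37.6, -46.4, 119.9, 42.9, 40.5, 34.1] offset [0.5, -0.1, 1.3] phi_x -166.15
t: 4.95
tool_pos: [503.7, 184.3, 127.8]
orientation: [[-0.971, -0.24, 0.0], [-0.24, 0.971, -0.0], [-0.0, -0.0, -1.0]]
ft_force: [-0.3, -0.6, 4.3]
gripper_width: 25.5
gripper_force: 30.0
t 4.95 q [5.2, 37.6, -46.4, 120.0, 42.9, 40.5, 34.1] offset [0.2, -0.0, 0.8] phi_x -166.12
```

```bash
python3 -m pendant '{"offset":[[0,0,-10],[0,0,-30],[0,0,-60],[0,0,-95],[0,0,-130],[0,0,-160],[0,0,-185],[0,0,-200],[0,0,-205],[0,0,-205]],"yaw":[0,0,0,0,0,0,0,0,0,0]}'
python3 go.py 540 -100 333
python3 - <<'E'
from h import *
m,p,d=cap("scene","s1.png"); np.savez("s1.npz",p=p,d=d)
E
```

```text
t: 5.95
tool_pos: [503.5, 184.0, 332.5]
orientation: [[-0.971, -0.24, 0.0], [-0.24, 0.971, -0.0], [0.0, -0.0, -1.0]]
ft_force: [-0.0, -0.1, -2.7]
gripper_width: 25.5
gripper_force: 30.0
t 5.95 q [16.6, 24.6, -59.6, 107.4, 24.1, 61.8, 51.4] offset [32.6, -284.5, -0.4] phi_x -166.14
```

View pics/s1.png

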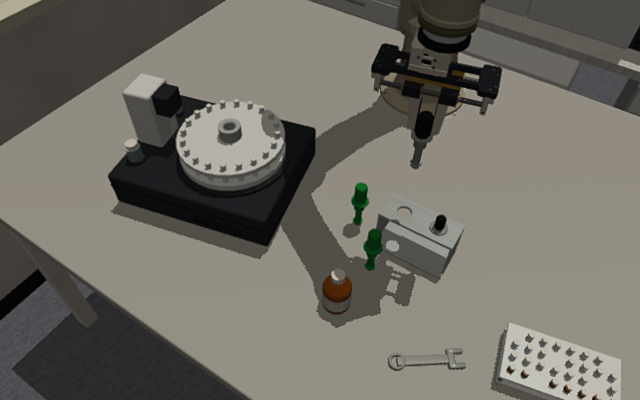

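The scene view shows the screw held upright at (423,125) to (417,163), its hole in the stand empty at (400,213), and the short screw still at (440,222).

```bash
python3 -m pendant '{"offset":[[4,-30,0],[8,-70,0],[13,-110,0],[18,-150,0],[22,-190,0],[26,-225,0],[30,-255,0],[32,-275,0],[33,-284,0],[33,-284,0]],"yaw":[0,0,0,0,0,0,0,0,0,0]}'
python3 go.py 573.5 -202.3 333
python3 - <<'E'
from h import *
m,p,d=cap("wrist","w2.png"); np.savez("w2.npz",p=p,d=d)
P=np.array([[pt(m,d,u,v) for u in range(640)] for v in range(400)]).reshape(400,640,3)
M=(abs(P[...,2]-185)<4)&(abs(P[...,0]-573)<60)&(abs(P[...,1]+202)<60)
Q=P[M]; print(len(Q),Q.mean(0) if len(Q) else 0, cv2.minEnclosingCircle(Q[:,:2].astype(np.float32)) if len(Q) else 0)
E
```

```text
t: 7.0
tool_pos: [539.4, -100.3, 331.4]
orientation: [[-0.971, -0.238, -0.002], [-0.238, 0.971, 0.001], [0.002, 0.001, -1.0]]
ft_force: [-0.0, 0.3, -2.3]
gripper_width: 25.4
gripper_force: 30.0
t 7.0 q [46.6, 25.9, -59.6, 106.0, 25.1, 62.7, 81.4] offset [-8.8, -107.2, -1.7] phi_x -166.21
1228 [ 572.54239053 -203.46802327  184.91981289] ((572.7636108398438, -203.26173400878906), 24.14679718017578)
```

View pics/w2.png

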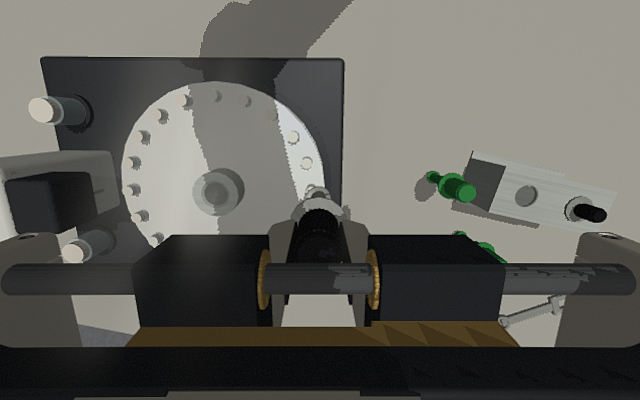

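Wrist view: the hub is at (218,193), the held screw's knob and flange at (318,215), the tower at left and the stand with the short screw at right. The hub measures (572.8,-203.3) here and (573.6,-202.1) from the top camera, so I use (573.1,-202.8).

```bash
python3 -m pendant '{"offset":[[-2,-20,0],[-4,-45,0],[-6,-70,0],[-8,-90,0],[-9,-102,0],[-9.3,-107.5,0],[-9.3,-107.5,0],[-9.3,-107.5,0],[-9.3,-107.5,0],[-9.3,-107.5,0]],"yaw":[-0.05,-0.15,-0.25,-0.35,-0.45,-0.55,-0.6,-0.6,-0.6,-0.6]}'
python3 go.py 573.1 -202.8 333
python3 - <<'E'
from h import *
s=arm.read_state(); R,t=s["orientation"],s["tool_pos"]
m,p,d=cap("wrist","w3.png"); np.savez("w3.npz",p=p,d=d)
P=np.array([[pt(m,d,u,v) for u in range(640)] for v in range(400)]).reshape(400,640,3)
L=(P-t)@R  # tool frame
M=(abs(L[...,0])<40)&(abs(L[...,1])<40)&(L[...,2]>5)&(L[...,2]<118)
for z in range(0,118,6):
    k=(L[...,2]>z)&(L[...,2]<=z+6)&(abs(L[...,0])<40)&(abs(L[...,1])<40)
    if k.sum()>5: Q=L[k]; print(z,k.sum(),"x max",np.percentile(Q[:,0],95).round(1),"y",Q[:,1].min().round(1),Q[:,1].max().round(1))
m,p,d=cap("top"); np.savez("t3.npz",p=p,d=d)
m,p,d=cap("scene"); np.savez("s3.npz",p=p,d=d)
cv2.imwrite('pics/s3.png',np.hstack([cv2.resize(p[20:180,150:310,::-1],(400,400),interpolation=cv2.INTER_CUBIC)]))
E
```

```text
t: 8.05
tool_pos: [574.6, -200.5, 332.8]
orientation: [[-0.666, -0.746, 0.0], [-0.746, 0.666, -0.0], [0.0, -0.0, -1.0]]
ft_force: [-0.9, -0.5, -3.2]
gripper_width: 25.6
gripper_force: 30.0
t 8.05 q [55.7, 34.2, -66.8, 98.6, 33.4, 69.9, 118.6] offset [2.7, -0.4, -0.2] phi_x -131.74
0 360 x max 13.5 y -28.2 26.9
6 334 x max 13.4 y -27.7 26.5
12 242 x max 13.4 y -25.1 23.9
18 127 x max 13.5 y -18.7 17.5
24 524 x max 18.0 y -18.6 17.5
30 211 x max 18.8 y -17.4 17.6
78 18 x max 7.6 y -4.7 4.3
84 23 x max 7.5 y -5.6 5.3
90 78 x max 7.7 y -10.1 9.8
96 88 x max 10.9 y -10.2 9.1
```

View pics/s3.png

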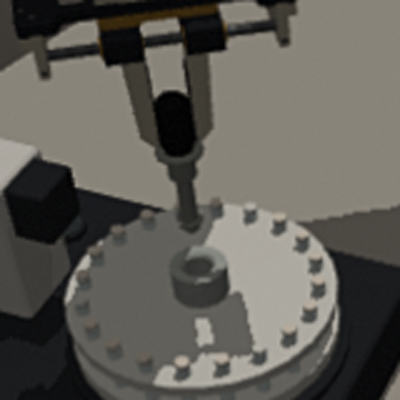

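The scene crop shows the screw upright over the hub, which is at (200,275) in the crop. In the tool frame the flange, stem and thread are centred within 0.5 mm with no lean.

```bash
python3 -m pendant '{"offset":[[0,0,5],[0,0,12],[0,0,19],[0,0,25],[0,0,28],[0,0,30],[0,0,30],[0,0,30]],"yaw":[0,0,0,0,0,0,0,0]}'
python3 go.py 573.1 -202.8 290
```

```text
t: 9.0
tool_pos: [574.7, -201.5, 302.8]
orientation: [[-0.666, -0.746, 0.0], [-0.746, 0.666, 0.0], [-0.0, -0.0, -1.0]]
ft_force: [-0.7, -0.1, -1.8]
gripper_width: 25.7
gripper_force: 30.0
t 9.0 q [55.0, 35.7, -65.6, 100.8, 35.2, 67.1, 117.1] offset [2.0, 0.3, 12.8] phi_x -131.74
```

```bash
python3 -m pendant '{"offset":[[1,0,0],[2,0.3,2],[2,0.3,4],[2,0.3,6],[2,0.3,8],[2,0.3,10],[2,0.3,12],[2,0.3,14],[2,0.3,14]],"yaw":[0,0,0,0,0,0,0,0,0]}'
python3 -m pendant '{"offset":[[0,0,2],[0,0,4],[0,0,6],[0,0,8],[0,0,8]],"yaw":[0,0,0,0,0]}'
python3 go.py 573.1 -202.8 243
```

```text
t: 9.9
tool_pos: [572.8, -202.8, 288.3]
orientation: [[-0.666, -0.746, -0.0], [-0.746, 0.666, 0.0], [0.0, 0.0, -1.0]]
ft_force: [0.1, -0.0, -2.6]
gripper_width: 25.6
gripper_force: 30.0
t: 10.4
tool_pos: [572.8, -202.9, 280.3]
orientation: [[-0.666, -0.746, -0.0], [-0.746, 0.666, 0.0], [0.0, 0.0, -1.0]]
ft_force: [0.3, 0.3, -2.1]
gripper_width: 25.2
gripper_force: 30.0
t 10.4 q [54.5, 36.8, -64.7, 102.4, 36.6, 65.0, 115.9] offset [-0.2, -0.2, 37.3] phi_x -131.74
```

```bash
python3 -m pendant '{"offset":[[0,0,3],[0,0,6],[0,0,9],[0,0,12],[0,0,15],[0,0,18],[0,0,20],[0,0,20]],"yaw":[0,0,0,0,0,0,0,0]}'
python3 -m pendant '{"offset":[[0,0,3],[0,0,6],[0,0,9],[0,0,12],[0,0,14],[0,0,14]],"yaw":[0,0,0,0,0,0]}'
python3 go.py 573.1 -202.8 243
```

```text
t: 11.2
tool_pos: [572.8, -202.8, 260.3]
orientation: [[-0.666, -0.746, -0.0], [-0.746, 0.666, 0.0], [0.0, 0.0, -1.0]]
ft_force: [-0.3, -0.5, -2.2]
gripper_width: 25.4
gripper_force: 30.0
t: 11.8
tool_pos: [572.8, -202.8, 246.3]
orientation: [[-0.666, -0.746, -0.001], [-0.746, 0.666, 0.0], [0.0, 0.0, -1.0]]
ft_force: [0.1, 0.8, -2.0]
gripper_width: 25.7
gripper_force: 30.0
t 11.8 q [53.5, 38.6, -63.0, 104.6, 39.0, 61.9, 113.9] offset [-0.2, -0.2, 3.3] phi_x -131.74
```

```bash
python3 -m pendant '{"offset":[[0,0,2],[0,0,4],[0,0,6],[0,0,8],[0,0,8]],"yaw":[0,0,0,0,0]}'
python3 -m pendant '{"offset":[[0,0,1],[0,0,2],[0,0,3],[0,0,4],[0,0,4]],"yaw":[0,0,0,0,0]}'
python3 -m pendant '{"offset":[[0,0,1],[0,0,2],[0,0,3],[0,0,4],[0,0,4]],"yaw":[0,0,0,0,0]}'
```

```text
t: 12.3
tool_pos: [572.8, -202.9, 238.3]
orientation: [[-0.666, -0.746, -0.0], [-0.746, 0.666, 0.0], [0.0, 0.0, -1.0]]
ft_force: [0.2, 0.5, -1.2]
gripper_width: 25.4
gripper_force: 30.0
t: 12.8
tool_pos: [572.9, -202.8, 234.5]
orientation: [[-0.666, -0.746, -0.0], [-0.746, 0.666, 0.0], [0.0, 0.0, -1.0]]
ft_force: [0.6, 0.1, -1.3]
gripper_width: 25.5
gripper_force: 30.0
t: 13.3
tool_pos: [573.0, -202.8, 230.5]
orientation: [[-0.666, -0.746, -0.0], [-0.746, 0.666, 0.0], [0.0, 0.0, -1.0]]
ft_force: [-0.0, 0.1, -2.0]
gripper_width: 25.5
gripper_force: 30.0
```

```bash
python3 -m pendant '{"offset":[[0,0,0.5],[0,0,1],[0,0,1.5],[0,0,2],[0,0,2]],"yaw":[0,0,0,0,0]}'
python3 -m pendant '{"offset":[[0,0,0.5],[0,0,1],[0,0,1.5],[0,0,1.5]],"yaw":[0,0,0,0]}'
```

```text
t: 13.8
tool_pos: [573.0, -202.8, 228.6]
orientation: [[-0.666, -0.746, -0.0], [-0.746, 0.666, 0.0], [0.0, 0.0, -1.0]]
ft_force: [0.7, 0.2, -1.4]
gripper_width: 25.6
gripper_force: 30.0
t: 14.2
tool_pos: [573.0, -202.8, 227.0]
orientation: [[-0.666, -0.746, -0.0], [-0.746, 0.666, 0.0], [0.0, 0.0, -1.0]]
ft_force: [0.2, -0.4, -1.6]
gripper_width: 25.5
gripper_force: 30.0
```

```bash
python3 -m pendant '{"offset":[[0,0,0.5],[0,0,1],[0,0,1]],"yaw":[0,0,0]}'
```

```text
t: 14.5
tool_pos: [573.0, -202.8, 226.1]
orientation: [[-0.666, -0.746, -0.0], [-0.746, 0.666, 0.0], [0.0, 0.0, -1.0]]
ft_force: [0.6, -0.5, -2.3]
gripper_width: 25.4
gripper_force: 30.0
```

```bash
for i in 1 ; do python3 -m pendant '{"offset":[[0,0,0.5],[0,0,1],[0,0,1]],"yaw":[0,0,0]}' | grep -E "tool_pos|ft"; done
python3 -m pendant '{"offset":[[0,0,0.5],[0,0,1],[0,0,1]],"yaw":[0,0,0]}' | grep -E "tool_pos|ft"
```

```text
tool_pos: [572.9, -202.8, 225.0]
ft_force: [0.9, -0.5, -2.0]
tool_pos: [573.2, -202.7, 224.6]
ft_force: [-1.5, 1.4, 3.6]
```

```bash
python3 -m pendant '{"offset":[[0,0,0.5],[0,0,1],[0,0,1]],"yaw":[0,0,0]}' | grep -E "tool_pos|ft"
```

```text
tool_pos: [573.5, -202.5, 224.3]
ft_force: [-1.1, 0.8, 10.2]
```

Contact at about TCP z 224.6, so the flange is roughly 7 mm above the hub and it is resting on the thread. I now turn clockwise (positive yaw) with a light press, following the lead of 1.9 mm/rad.

```bash
python3 -m pendant '{"offset":[[0,0,-0.2],[0,0,0],[0,0,0.1],[0,0,0.1]],"yaw":[0.05,0.1,0.2,0.2]}' | grep -vE "gripper_f"; python3 -c "
from h import *
s=arm.read_state();print(s['torque'].round(2),s['q'].round(1))"
```

```text
t: 15.8
tool_pos: [573.9, -202.7, 224.2]
orientation: [[-0.803, -0.596, 0.002], [-0.596, 0.803, -0.001], [-0.001, -0.002, -1.0]]
ft_force: [0.5, 0.9, 6.1]
gripper_width: 25.3
[ 0.31 -0.11  0.02] [ 51.3  38.4 -58.9 106.   38.8  58.3 102.6]
```

```bash
cat > st.py <<'E'
from h import *
s=arm.read_state();R=s['orientation'];print('t',s['t'],s['tool_pos'].round(2),'F',s['ft_force'].round(1),'T',s['torque'].round(2),'tilt',np.round(np.arccos(-R[2,2]),3),'phi',np.degrees(np.arctan2(R[1,0],R[0,0])).round(1),'q7',s['q'][6].round(1),'w',s['gripper_width'])
E
python3 -m pendant '{"offset":[[0,0,0.1],[0,0,0.3],[0,0,0.5],[0,0,0.5]],"yaw":[0.1,0.2,0.3,0.3]}' >/dev/null; python3 st.py
python3 -m pendant '{"offset":[[0,0,0.2],[0,0,0.4],[0,0,0.5],[0,0,0.5]],"yaw":[0.1,0.2,0.3,0.3]}' >/dev/null; python3 st.py
```

```text
t 16.2 [ 573.94 -202.73  223.52] F [0.6 0.6 6.7] T [ 0.25 -0.38 -0.02] tilt 0.002 phi -160.5 q7 88.3 w 25.683288563205622
t 16.6 [ 573.93 -202.89  222.96] F [ 0.7 -0.6  6.9] T [ 0.03 -0.45  0.02] tilt 0.002 phi -177.6 q7 74.1 w 25.518470516108803
```

```bash
python3 -m pendant '{"offset":[[0,0,0.15],[0,0,0.35],[0,0,0.55],[0,0,0.75],[0,0,0.95],[0,0,0.95]],"yaw":[0.1,0.2,0.3,0.4,0.5,0.5]}' >/dev/null; python3 st.py
```

```text
t 17.2 [ 573.85 -203.19  221.97] F [ 0.2 -0.8  7.9] T [-0.34 -0.31 -0.01] tilt 0.002 phi 153.8 q7 50.4 w 25.61087323670834
```

```bash
python3 -m pendant '{"offset":[[0,0,0.2],[0,0,0.4],[0,0,0.55],[0,0,0.75],[0,0,0.95],[0,0,0.95]],"yaw":[0.1,0.2,0.3,0.4,0.5,0.5]}' >/dev/null; python3 st.py
```

```text
t 17.8 [ 573.83 -203.07  221.03] F [ 1.  -1.6  7.3] T [-0.26 -0.25 -0.04] tilt 0.002 phi 125.1 q7 26.7 w 25.158093019968636
```

```bash
python3 -m pendant '{"offset":[[0,0,0.2],[0,0,0.4],[0,0,0.55],[0,0,0.75],[0,0,0.95],[0,0,0.95]],"yaw":[0.1,0.2,0.3,0.4,0.5,0.5]}' >/dev/null; python3 st.py
```

```text
t 18.4 [ 573.42 -203.31  220.04] F [-0.9 -1.9  8.7] T [-0.4   0.03  0.04] tilt 0.002 phi 96.5 q7 3.1 w 25.413439818495924
```

```bash
python3 -m pendant '{"offset":[[0,0,0.2],[0,0,0.4],[0,0,0.55],[0,0,0.75],[0,0,0.75]],"yaw":[0.1,0.2,0.3,0.4,0.4]}' >/dev/null; python3 st.py
```

```text
t 18.9 [ 573.14 -203.28  219.26] F [-1.5 -0.9  9.3] T [-0.43  0.32  0.01] tilt 0.001 phi 73.6 q7 -15.7 w 25.844050448070945
```

```bash
python3 -m pendant '{"offset":[[0,0,0.2],[0,0,0.4],[0,0,0.55],[0,0,0.55]],"yaw":[0.1,0.2,0.3,0.3]}' >/dev/null; python3 st.py
```

```text
t 19.3 [ 572.83 -203.2   218.67] F [-2.9 -1.1 10.1] T [-0.26  0.54 -0.07] tilt 0.001 phi 56.4 q7 -29.8 w 25.66531302939517
```

```bash
python3 -m pendant '{"offset":[[0,0,0.1],[0,0,0.3],[0,0,0.3]],"yaw":[0.1,0.2,0.2]}' >/dev/null; python3 st.py
```

```text
t 19.6 [ 572.65 -203.14  218.29] F [-3.9 -1.  10.5] T [-0.18  0.64 -0.01] tilt 0.001 phi 44.9 q7 -39.2 w 25.473108988759073
```

```bash
python3 -m pendant '{"offset":[[0,0,0.15],[0,0,0.3],[0,0,0.3]],"yaw":[0.1,0.2,0.2]}' >/dev/null; python3 st.py
```

```text
t 19.9 [ 572.54 -203.01  217.94] F [-3.6 -0.3 10. ] T [-0.07  0.72  0.02] tilt 0.001 phi 33.4 q7 -48.5 w 25.534793322971854
```

```bash
python3 -m pendant '{"offset":[[0,0,0.1],[0,0,0.2],[0,0,0.2]],"yaw":[0.05,0.12,0.12]}' >/dev/null; python3 st.py
```

```text
t 20.2 [ 572.46 -202.87  217.76] F [-4.6  1.4 11. ] T [0.14 0.81 0.03] tilt 0.001 phi 26.6 q7 -54.1 w 25.413877940437846
```

```bash
python3 -m pendant '{"offset":[[0,0,0.05],[0,0,0.1],[0,0,0.1]],"yaw":[0.03,0.07,0.07]}' >/dev/null; python3 st.py
```

```text
t 20.5 [ 572.41 -202.76  217.76] F [-4.2  0.9 12.4] T [0.24 0.98 0.06] tilt 0.001 phi 22.7 q7 -57.3 w 25.37055904264037
```

```bash
python3 -m pendant '{"offset":[[0,0,0.05],[0,0,0.1],[0,0,0.1]],"yaw":[0.03,0.07,0.07]}' >/dev/null; python3 st.py
```

```text
t 20.8 [ 572.37 -202.66  217.74] F [-5.   1.1 13.3] T [0.33 1.02 0.09] tilt 0.001 phi 18.7 q7 -60.5 w 25.719677328817404
```

```bash
python3 -m pendant '{"offset":[[0,0,0.05],[0,0,0.1],[0,0,0.1]],"yaw":[0.03,0.07,0.07]}' >/dev/null; python3 st.py
python3 - <<'E'
from h import *
m,p,d=cap("wrist","w4.png")
s=arm.read_state(); R,t=s["orientation"],s["tool_pos"]
P=np.array([[pt(m,d,u,v) for u in range(640)] for v in range(400)]).reshape(400,640,3)
q=P-[573.1,-202.8,0]; r=np.hypot(q[...,0],q[...,1])
for a,b in((14,18),(20.5,23),(35,85)):
    k=(r>a)&(r<b)&(P[...,2]>150)&(P[...,2]<193); z=P[k][:,2]; print(a,k.sum(),np.percentile(z,[10,50,90]).round(2) if k.sum() else "")
cv2.imwrite('pics/c4.png',cv2.resize(p[130:330,220:420,::-1],(600,600),interpolation=cv2.INTER_CUBIC))
E
```

```text
t 21.1 [ 572.36 -202.61  217.72] F [-4.9  2.  14.2] T [0.35 1.16 0.1 ] tilt 0.001 phi 14.7 q7 -63.8 w 26.097650213631514
14 385 [187.37 188.22 188.92]
20.5 528 [164.72 184.84 185.92]
35 21997 [156.43 157.26 158.08]
```

View pics/c4.png

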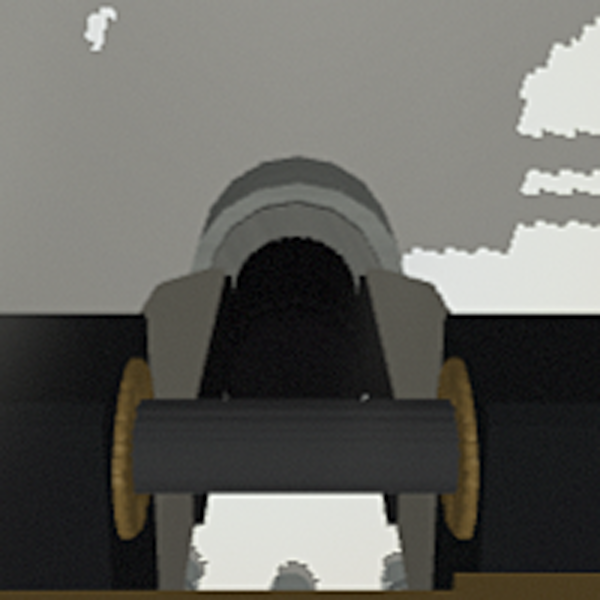

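The crop shows the flange lying on the hub. Its top is at 188.2 mm (188 expected), the hub is at 184.8, and TCP z has stopped falling at 217.7 while the torque starts to rise. It is seated, so I let go now and retreat.

```bash
python3 -m pendant '{"offset":[[0,0,-0.3],[0,0,-0.3],[0,0,-0.3],[0,0,-0.3],[0,0,-0.3],[0,0,-0.3]],"yaw":[0,0,0,0,0,0]}' 0.55; 
python3 -m pendant '{"offset":[[0,0,-5],[0,0,-20],[0,0,-45],[0,0,-80],[0,0,-115],[0,0,-140],[0,0,-150],[0,0,-150]],"yaw":[0,0,0,0,0,0,0,0]}'
python3 - <<'E'
from h import *
for n in("wrist","top"):
    m,p,d=cap(n,n+"5.png")
    P=np.array([[pt(m,d,u,v) for u in range(640)] for v in range(400)]).reshape(400,640,3)
    q=P-[573.1,-202.8,0]; r=np.hypot(q[...,0],q[...,1])
    for a,b,lo,hi in((0,14,222,240),(14.5,18,180,195),(20.5,23,180,195),(35,85,150,162)):
        k=(r>a)&(r<b)&(P[...,2]>lo)&(P[...,2]<hi); Q=P[k]; print(n,a,k.sum(),np.median(Q,0).round(2) if k.sum() else "")
    if n=="wrist": cv2.imwrite('pics/w5c.png',cv2.resize(p[60:260,160:480,::-1],(800,500),interpolation=cv2.INTER_CUBIC))
E
```

```text
t: 21.75
tool_pos: [572.9, -202.8, 216.9]
orientation: [[0.968, 0.251, -0.0], [0.251, -0.968, 0.0], [-0.0, -0.0, -1.0]]
ft_force: [1.2, 0.3, 0.7]
gripper_width: 50.8
gripper_force: 0.0
t: 22.55
tool_pos: [573.3, -202.9, 368.3]
orientation: [[0.968, 0.251, 0.002], [0.251, -0.968, -0.001], [0.002, 0.001, -1.0]]
ft_force: [0.0, 0.0, -0.3]
gripper_width: 51.1
gripper_force: 0.0
wrist 0 510 [ 575.23 -202.76  231.87]
wrist 14.5 169 [ 581.45 -196.53  188.32]
wrist 20.5 202 [ 580.76 -197.49  185.3 ]
wrist 35 11704 [ 580.57 -200.93  157.3 ]
top 0 144 [ 571.95 -196.27  230.8 ]
top 14.5 90 [ 570.92 -194.25  187.05]
top 20.5 98 [ 571.85 -195.56  184.28]
top 35 4958 [ 575.27 -183.92  156.19]
```

View pics/w5c.png

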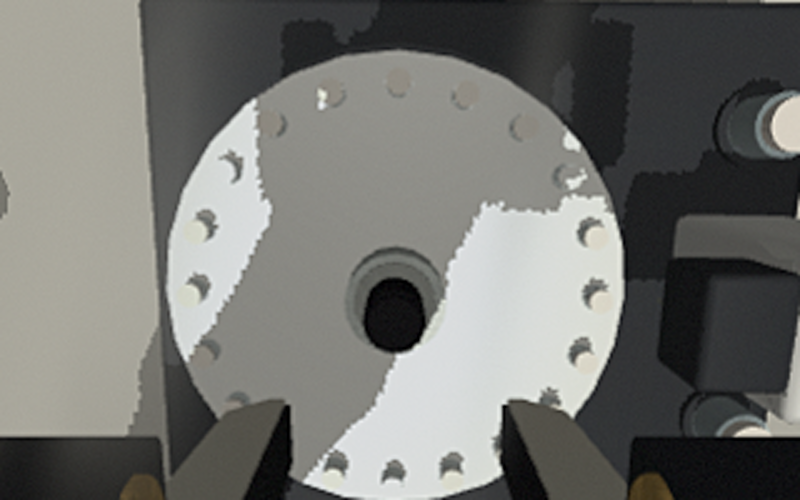

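The crop shows the screw upright and centred in the hub at (395,310), with the hand clear. The flange top is 3.0 mm above the hub in the wrist view and 2.8 mm in the top view, which is just the flange's thickness, so it is flush.

```bash
python3 -c "
from cell import arm
print(arm.job_done())"
```

```text
the job is handed in; nothing more can be done
None
```

The large screw is screwed down with its flange flush on the hub (to within the cameras' accuracy), released and upright. The short screw, bottle and spanner were not touched, and the job was handed in at about 23 s; no verdict was shown.

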